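# Lock the filter cover of the nail-dust extractor

### The job

Lock the filter cover of the nail-dust extractor: take the flat-bladed key from its wooden stand, set its blade in the slot of the steel stud and, pressing down, turn the stud clockwise by up to a quarter turn until it drops fully into its catch. Do it gently, never leaning on the stud with more than about 20 N, turn the stud only with the key and not with the fingers, leave the jar, polish bottle and tape roll where they are, and finish with the key standing upright, fully home in its stand again.

Things in the scene. Friction and masses are not known exactly. Their poses are not given: they have to be found in the camera images.
- key: Loose flat-bladed key, 35-70 g. Origin: middle of the blade's tip; z up to the handle, x along the blade's width, y across it. Steel blade 22 x 3.5 mm (x, y), 22 mm long, its last 3 mm thinned to 20 x 2.2. Black plastic handle z = 22 to 72 mm, 32 (x) by 14 mm (y): take it across the 14 mm. Starts upright in the stand, handle resting on its top. Symmetric under half a turn about z.
- stand: Fixed wooden block 70 x 50 x 45 mm (x, y, z), origin at the centre of its underside. In its top a central pocket 27 mm (x) by 8 mm (y), 26 mm deep, mouth chamfered by 2 mm, holds the key's blade. With the key home its origin is 23 mm above the stand's origin, key x along stand x (either way round).
- extractor: Fixed nail-dust extractor, white housing 220 x 240 x 55 mm (x, y, z), origin at the centre of its underside. A grey filter cover (top at 60 mm) lies on its half towards -x, a black fan grille on the other. At x = -55 mm, y = 0 on the cover stands a round white collar, 44 mm outside, 35 mm bore, rim at z = 82 mm, with the stud in it.
- stud: Round steel quarter-turn stud, 33 mm across, in the collar, its top level with the rim when up, 6 mm below it when dropped. In its top a slot 26 mm long, 6 wide, 7 deep, ends closed. Origin: middle of the slot's floor, on the turning axis; x along the slot, z up. Turns about z only, drag about 0.03 N m. Starts 0.15 to 0.45 rad clockwise (from above) of the extractor's x axis.
- collar (a point): Centre of the collar's rim, on the stud's axis; axes as the extractor's. The catch is out of sight below; the stud drops into it where its slot lies 0.9 to 1.7 rad clockwise of the extractor's x axis (differs from unit to unit), within about 0.1 rad; elsewhere it is stopped firmly after about 0.5 mm of sinking. End stop at 1.9 rad. Once dropped, the catch keeps it from turning.
- stud_lift (a joint): How far the stud has sunk, in m: 0 up, 0.006 fully dropped. It stays at whatever height it is left: a seal drags at it, so that it takes about 8 N of push to sink, and it does not fall of its own weight.
- jar: White jar with a lid, loose, 60 mm across, 50 mm tall; a bystander. Origin at the centre of its underside.
- polish: Small amber polish bottle, loose, 34 mm across, 75 mm tall; a bystander. Origin at the centre of its underside.
- roll: Grey tape roll lying flat, loose, 90 mm across, 55 mm tall; a bystander. Origin at the centre of its underside.
Not all that is in view belongs to the job. Leave any green look-alike of the stand alone.

How it is judged:
On the way, in this order (a step that is already met when the one before it is completed fails the run):
1. the key's blade is in the stud's slot while the stud is still up (z of key in the frame of stud below 0.003 m and horizontal distance between key and stud below 0.006 m and value of joint stud_lift below 0.003 m), for 0.1 s.
2. the stud has dropped into its catch with the key's blade in its slot (value of joint stud_lift above 0.0048 m and distance between key and stud below 0.007 m), for 0.1 s.
At the end, for the whole second after the job is handed in: The stud has dropped at least 4.8 mm (of 6 mm) into its catch and stays there; the key stands at rest in the stand's pocket, within 7 mm of its middle, its tip at most 26.5 mm above the stand's underside (home is 23 mm), tilted less than 0.15 rad (value of joint stud_lift above 0.0048 m and horizontal distance between key and stand below 0.007 m and z of key in the frame of stand below 0.0265 m and angle between key's own z axis and vertical below 0.15 rad and linear speed of key below 0.02 m/s); the robot touches nothing.
It fails at once if the key loads the stud with more than 32 N (contact force between key and stud above 32 N).
It fails at once if the fingers push the stud (contact force between the fingers and stud above 1 N).
It fails at once if the jar is moved more than 20 mm (distance of jar from where it was at the start of the episode above 0.02 m).
It fails at once if the polish bottle is moved more than 20 mm (distance of polish from where it was at the start of the episode above 0.02 m).
It fails at once if the tape roll is moved more than 20 mm (distance of roll from where it was at the start of the episode above 0.02 m).
It also fails if it takes over 72 s, if anything falls off the work surface, if the arm or the gripper's body presses on something with over 40 N, if the wrist force passes 120 N, or if a joint passes its speed limit or range.

### The arm

A 6-joint arm with a two-finger parallel gripper is mounted at the origin on the work surface. World frame = base frame: x ahead of the robot, y to its left, z up, the work surface at z = 0. Lengths are in m, angles in rad, forces in N, time in s.
With the tool pointing down it reaches from about 0.3 to 0.775 m from the base axis. Payload 14.6 kg.
Tool frame: the origin (TCP) lies at the very end of the fingers, on their centre line; the grasp point (between the pads) lies 19 mm behind it; z points along the fingers, y is the line along which they close (so a half turn about z gives the same grasp; the last joint's range is limited). The gripper opens to 94 mm and grips with 3 to 60 N. Pads are 16 mm wide; open, the fingers measure 119 mm over their backs; the gripper's body (75 mm by 177 mm) begins 78 mm behind the grasp point.
Start: joints at [-1.19, 0.3, 1.521, -0, 1.321, -0.067], TCP at [0.238, -0.496, 0.184] pointing down, gripper open.
Joint ranges: [-3.03, 3.03], [-0.79, 2.21], [0.23, 2.52], [-1.04, 4.18], [0, 3.07], [-2.55, 2.55]. Speed limits (rad/s): [2.22, 2.22, 2.57, 3.14, 3.14, 3.14].

### API

Orientations are given as [roll, pitch, yaw] about the fixed x, y, z axes, in that order (R = Rz(yaw) Ry(pitch) Rx(roll)).
In Python, from station import ctrl gives the robot as it stands. The module is installed in compiled form; this text tells all that it offers.
- The arm moves only by the tool play_rows, never from a script. Its argument "commands" is a list of rows, each a list of 7 numbers: the shift along the tool's x, y, z in m, then the turn, a rotation vector about the tool's x, y, z in degrees, then the closure, from -1 (fully open) to 1 (shut). A call has 1 to 20 rows; each row shifts and turns the commanded pose from where the row before left it, along the tool's axes as they then stand; what a row does not reach is not made up. A row lasts 1/12 s, in which the tool goes at most 41.7 mm and 7.16 degrees, less where a joint would pass 70% of its speed; a pose out of reach is approached as far as the arm can. A call is refused whole if a number of a shift passes 0.0417 or a number of a turn 7.16, either way. A call with a gripper value outside its range is refused whole. The fingers move at their own pace and stop on an object; "force" is the grip in N (left out, the last holds). Time passes only in rows, so rows that do not move let the fingers close. It gives the time, the measured TCP pose, the force, the opening and the grip force at its end, in the units of the state.
- ctrl.get_obs(): the state, without advancing time (a new reading comes with each control period).
- ctrl.camera(name): name is "scene" or "top" or "wrist"; returns the picture (480x640x3 uint8, blue, green, red); there is no depth.
- ctrl.camera_model(name): a dict with "fx", "fy", "cx", "cy" (pixels), "distortion" ([k1, k2, p1, p2, k3] as OpenCV has them; the pictures are not rectified), "rvec" (rotation vector, rad) and "tvec" (3), from world to camera coordinates, as OpenCV has them. Camera axes: x right, y down, z forward; pixel columns grow to the right and rows downward; lengths in m; the calibration is good to about 2 mm. A picture is of the moment at which its call begins: read the wrist's pose just before it. camera_model takes no time and is no camera call; for the wrist camera it gives the pose at the moment of the call.
- ctrl.hand_in(): hands the job in; it is judged then, once.
The state is a dict: "time_s": time; "qpos": joint angles; "joint_vel": joint speeds; "tau": joint torques, N m; "ee_pos": TCP position; "eef_rot": TCP orientation; "force": force on the tool from outside, world axes, zero at the start; "moment": the same for the moment, N m; "grip_width": finger opening in m; "grip_force": force on a finger pad.
Only numpy, scipy, OpenCV 4.12 (cv2) and the standard library are available. Lean on these libraries where they do the work, as an engineer would, in place of code of your own. Each camera call takes 0.05 s, during which the arm holds its last target. There are 200 camera calls.

## Working session

There is one attempt and no reset: what is moved stays moved. The work goes in short steps, Python scripts to look and compute and a tool call to move; the robot and the scene stay as the last step left them, time stands still between calls to the robot, and variables do not carry over. Pictures are saved under pics/ and viewed, at most 10 in all, crops included, and the job is handed in when it is done.

Besides the shell and the picture viewer there is one more tool, called after "Request:" in YAML: its name, and indented under it one key for each argument. play_rows: Moves the arm, as the interface text tells. Its arguments: {"type":"object","properties":{"commands":{"type":"array","items":{"type":"array","items":{"type":"number"}}},"force":{"type":"number"}},"required":["commands"]}

```bash
mkdir -p pics; cat > h.py <<'E'
import numpy as np, cv2
from station import ctrl
from scipy.spatial.transform import Rotation as R
def ray(name,px,m=None):
    m=m or ctrl.camera_model(name)
    K=np.array([[m['fx'],0,m['cx']],[0,m['fy'],m['cy']],[0,0,1]])
    p=cv2.undistortPoints(np.array(px,float).reshape(-1,1,2),K,np.array(m['distortion'],float)).reshape(-1,2)
    Rm=cv2.Rodrigues(np.array(m['rvec'],float))[0]; t=np.array(m['tvec'],float).ravel()
    d=np.c_[p,np.ones(len(p))]@Rm
    return -Rm.T@t, d
def onz(name,px,z,m=None):
    c,d=ray(name,px,m); return c+d*((z-c[2])/d[:,2])[:,None]
def proj(name,P,m=None):
    m=m or ctrl.camera_model(name)
    K=np.array([[m['fx'],0,m['cx']],[0,m['fy'],m['cy']],[0,0,1]])
    return cv2.projectPoints(np.array(P,float).reshape(-1,1,3),np.array(m['rvec'],float),np.array(m['tvec'],float),K,np.array(m['distortion'],float))[0].reshape(-1,2)
E
python3 - <<'E'
from h import *
np.set_printoptions(precision=4,suppress=True)
for n in ("top","scene"):
    cv2.imwrite(f"pics/{n}0.png",ctrl.camera(n)); m=ctrl.camera_model(n); print(n,m); print(ray(n,[[320,240]]))
o=ctrl.get_obs(); print(o)
E
```

```text
top {'fx': 521.2344564140121, 'fy': 521.2344564140121, 'cx': 324.82749290222137, 'cy': 240.5865702905386, 'distortion': array([-0.1413,  0.    ,  0.    ,  0.    ,  0.    ]), 'rvec': array([ 2.1686, -2.1327,  0.1808]), 'tvec': array([-0.0192,  0.5928,  1.0241])}
(array([0.4322, 0.0074, 1.1017]), array([[ 0.1514, -0.0063, -0.9885]]))
scene {'fx': 595.1504413786712, 'fy': 595.1504413786712, 'cx': 319.1608605544253, 'cy': 241.07034814762764, 'distortion': array([-0.1767,  0.    ,  0.    ,  0.    ,  0.    ]), 'rvec': array([ 0.7628,  2.4147, -1.309 ]), 'tvec': array([ 0.476 , -0.0937,  1.6939])}
(array([1.2376, 0.928 , 0.8437]), array([[-0.4853, -0.6848, -0.5436]]))
{'time_s': 0.1, 'qpos': array([-1.1896,  0.3004,  1.5215, -0.    ,  1.3207, -0.0666]), 'joint_vel': array([-0.0009, -0.0017, -0.0004,  0.001 ,  0.0007, -0.001 ]), 'tau': array([  0.0013, -53.2642, -35.3284,   0.0709,   0.0235,  -0.0001]), 'ee_pos': array([ 0.238 , -0.4955,  0.1834]), 'eef_rot': array([-3.1406, -0.    ,  0.4478]), 'force': array([-0.4399,  0.5063,  0.2751]), 'moment': array([-0.0587,  0.0326, -0.0415]), 'grip_force': 0.0, 'grip_width': 0.09414611833811282}
```

View pics/top0.png

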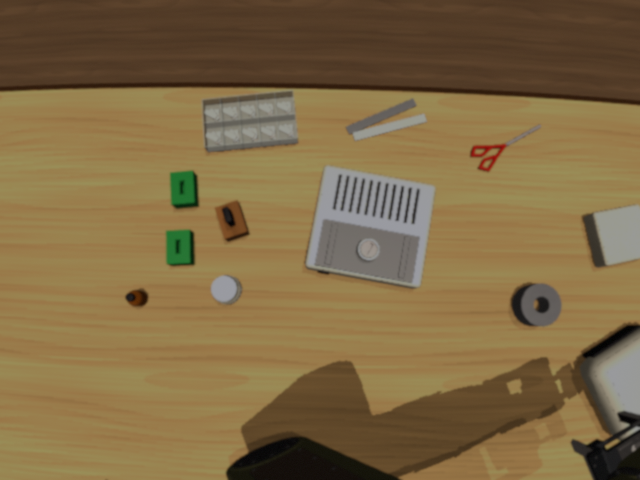

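View pics/scene0.png

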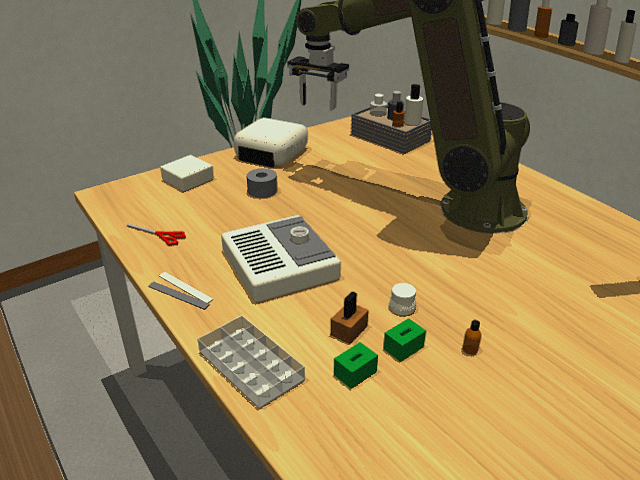

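The top view shows the brown stand with the black key at (232,220). The look-alikes are the green blocks at (183,189) and (179,247), both with empty slots. The other dark upright thing is the polish bottle at (137,297). I choose the brown block, which also shows the upright black handle in the scene view at (349,305). The extractor collar is at (369,250), on the cover half nearer the robot. Next I measure these.

```bash
python3 - <<'E'
from h import *
np.set_printoptions(precision=4,suppress=True)
im=cv2.imread("pics/top0.png"); hsv=cv2.cvtColor(im,cv2.COLOR_BGR2HSV)
m=np.zeros(im.shape[:2],np.uint8)
print(hsv[233,236],hsv[215,222],hsv[220,150],hsv[217,230])
# stand top: brown (dark, saturated) or key black
roi=np.zeros_like(m); roi[195:245,210:255]=1
w=((hsv[...,2]<135)&(roi>0)).astype(np.uint8)
c=max(cv2.findContours(w,0,2)[0],key=cv2.contourArea); r=cv2.minAreaRect(c); print("stand px",r)
b=cv2.boxPoints(r); print(onz("top",b,0.045)[:,:2], onz("top",b,0.045)[:,:2].mean(0))
k=((hsv[...,2]<45)&(roi>0)).astype(np.uint8)
c=max(cv2.findContours(k,0,2)[0],key=cv2.contourArea);print("key px",cv2.minAreaRect(c))
# extractor
roi[:]=0; roi[160:295,300:445]=1
w=((hsv[...,1]<60)&(roi>0)).astype(np.uint8); w=cv2.morphologyEx(w,3,np.ones((15,15)))
c=max(cv2.findContours(w,0,2)[0],key=cv2.contourArea); r=cv2.minAreaRect(c); b=cv2.boxPoints(r); P=onz("top",b,0.05)[:,:2];print("ext",r,P,P.mean(0),np.linalg.norm(P-np.roll(P,1,0),axis=1))
print("collar",onz("top",[[369,250]],0.082))
for n,p,z in(("jar",(226,289),.05),("polish",(137,297),.04),("roll",(537,305),.055)): print(n,onz("top",[p],z))
S=cv2.imread("pics/scene0.png")
cv2.imwrite("pics/c1.png",np.hstack([cv2.resize(im[195:245,210:260],(400,400),interpolation=2),cv2.resize(S[280:350,315:385],(400,400),interpolation=2)]))
E
```

```text
[ 14 179 104] [ 14 177 111] [ 18 134 154] [10 28 27]
stand px ((231.90000915527344, 221.20001220703125), (38.263553619384766, 26.879358291625977), 71.56504821777344)
[[0.6587 0.224 ]
 [0.6776 0.1714]
 [0.6016 0.1432]
 [0.583  0.1951]] [0.6303 0.1834]
key px ((228.5, 216.50001525878906), (18.34120750427246, 6.957010269165039), 71.56504821777344)
ext ((371.14801025390625, 226.43601989746094), (116.54387664794922, 105.27409362792969), 10.30484676361084) [[ 0.5357  0.0313]
 [ 0.7539 -0.0034]
 [ 0.7145 -0.2449]
 [ 0.4969 -0.2021]] [ 0.6253 -0.1048] [0.2367 0.2209 0.2448 0.2217]
collar [[ 0.5701 -0.0964  0.082 ]]
jar [[0.4898 0.1888 0.05  ]]
polish [[0.4694 0.3751 0.04  ]]
roll [[ 0.4649 -0.4491  0.055 ]]
```

View pics/c1.png

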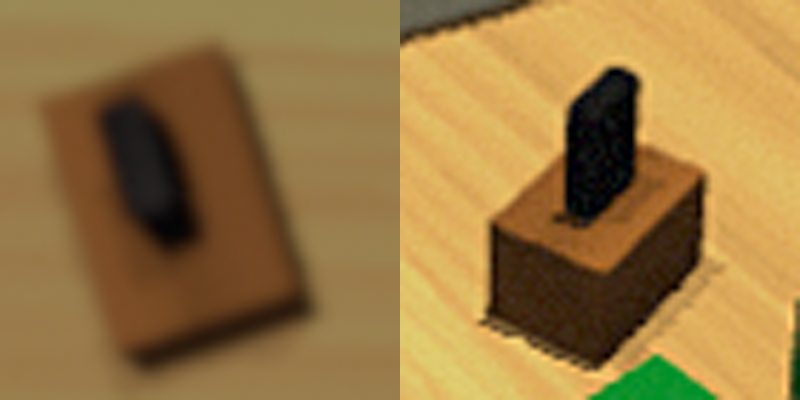

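The crop confirms it: black handle upright in the brown block, at top pixel (228,216). I now work out the wrist camera's offset from the tool so I can view the stand and collar up close.

```bash
cat >> h.py <<'E'
def tool():
    o=ctrl.get_obs(); return np.array(o['ee_pos']),R.from_euler('xyz',o['eef_rot']).as_matrix(),o
def plan(target,yaw):
    "shift in present tool axes, then turn about tool z (deg), to reach target with tool down at yaw"
    p,T,o=tool(); s=T.T@(np.array(target)-p)
    rv=R.from_matrix(T.T@(R.from_euler('xyz',[np.pi,0,yaw]).as_matrix())).as_rotvec(degrees=True)
    print("tcp",p,o['eef_rot'],"shift",s,"turn",rv,"t",o['time_s'])
E
python3 - <<'E'
from h import *
np.set_printoptions(precision=4,suppress=True)
p,T,o=tool(); m=ctrl.camera_model("wrist"); c,d=ray("wrist",[[320,240]],m)
print(m['fx'],"cam in tool",T.T@(c-p),"dir",T.T@d[0])
Rm=cv2.Rodrigues(np.array(m['rvec']))[0]; print("cam axes in tool\n",T.T@Rm.T)
plan([0.62,0.175,0.26],0.355+np.pi)
E
```

```text
335.78827326958356 cam in tool [ 0.0764 -0.0004 -0.2021] dir [-0.2628 -0.0035  0.9649]
cam axes in tool
 [[ 0.     -0.9642 -0.2652]
 [ 1.     -0.0001  0.0004]
 [-0.0004 -0.2652  0.9642]]
tcp [ 0.238  -0.4955  0.1834] [-3.1406 -0.      0.4478] shift [ 0.6346 -0.4391 -0.0761] turn [  -0.0001   -0.0886 -174.6831] t 0.1
```

Request:
play_rows:
  commands:
    - [0.0317,-0.022,-0.001,0,0,0,-1]
    - [0.0317,-0.022,-0.001,0,0,0,-1]
    - [0.0317,-0.022,-0.001,0,0,0,-1]
    - [0.0317,-0.022,-0.001,0,0,0,-1]
    - [0.0317,-0.022,-0.001,0,0,0,-1]
    - [0.0317,-0.022,-0.001,0,0,0,-1]
    - [0.0317,-0.022,-0.001,0,0,0,-1]
    - [0.0317,-0.022,-0.001,0,0,0,-1]
    - [0.0317,-0.022,-0.001,0,0,0,-1]
    - [0.0317,-0.022,-0.001,0,0,0,-1]
    - [0.0317,-0.022,-0.001,0,0,0,-1]
    - [0.0317,-0.022,-0.001,0,0,0,-1]
    - [0.0317,-0.022,-0.001,0,0,0,-1]
    - [0.0317,-0.022,-0.001,0,0,0,-1]
    - [0.0317,-0.022,-0.001,0,0,0,-1]
    - [0.0317,-0.022,-0.001,0,0,0,-1]
    - [0.0317,-0.022,-0.001,0,0,0,-1]
    - [0.0317,-0.022,-0.001,0,0,0,-1]
    - [0.0317,-0.022,-0.001,0,0,0,-1]
    - [0.0317,-0.022,-0.001,0,0,0,-1]

```text
time_s: 1.77
ee_pos: [0.6195, 0.1772, 0.2036]
eef_rot: [-3.142, 0.001, 0.448]
force: [0.0, -0.6, -0.1]
grip_width: 0.094
grip_force: 0.0
```

Request:
play_rows:
  commands:
    - [0,0,0,0,0,-7,-1]
    - [0,0,0,0,0,-7,-1]
    - [0,0,0,0,0,-7,-1]
    - [0,0,0,0,0,-7,-1]
    - [0,0,0,0,0,-7,-1]
    - [0,0,0,0,0,-7,-1]
    - [0,0,0,0,0,-7,-1]
    - [0,0,0,0,0,-7,-1]
    - [0,0,0,0,0,-7,-1]
    - [0,0,0,0,0,-7,-1]
    - [0,0,0,0,0,-7,-1]
    - [0,0,0,0,0,-7,-1]
    - [0,0,0,0,0,-7,-1]
    - [0,0,0,0,0,-7,-1]
    - [0,0,0,0,0,-7,-1]
    - [0,0,0,0,0,-7,-1]
    - [0,0,0,0,0,-7,-1]
    - [0,0,0,0,0,-7,-1]
    - [0,0,0,0,0,-7,-1]
    - [0,0,0,0,0,-7,-1]

```text
time_s: 3.43
ee_pos: [0.619, 0.1754, 0.2035]
eef_rot: [-3.141, -0.001, 2.897]
force: [0.3, 0.4, 0.4]
grip_width: 0.0938
grip_force: 0.0
```

Request:
play_rows:
  commands:
    - [0,0,0,0,0,-7,-1]
    - [0,0,0,0,0,-7,-1]
    - [0,0,0,0,0,-7,-1]
    - [0,0,0,0,0,-7,-1]
    - [0,0,0,0,0,-7,-1]
    - [0,0,0,0,0,0,-1]
    - [0,0,0,0,0,0,-1]
    - [0,0,0,0,0,0,-1]

```text
time_s: 4.1
ee_pos: [0.619, 0.1753, 0.2037]
eef_rot: [3.142, -0.0, -2.785]
force: [0.4, 0.9, 0.9]
grip_width: 0.0943
grip_force: 0.0
```

```bash
python3 - <<'E'
from h import *
np.set_printoptions(precision=4,suppress=True)
plan([0.62,0.175,0.2],0.355+np.pi)
im=ctrl.camera("wrist"); cv2.imwrite("pics/w1.png",im); np.save("w1.npy",ctrl.camera_model("wrist"),allow_pickle=True)
print(ctrl.get_obs()['qpos'])
E
```

```text
tcp [0.619  0.1753 0.2037] [ 3.1415 -0.0004 -2.7853] shift [-0.0008 -0.0007  0.0037] turn [ 0.0044 -0.0207  0.074 ] t 4.1
[ 0.2191  0.5011  1.1969 -0.      1.4439 -1.7087]
```

View pics/w1.png

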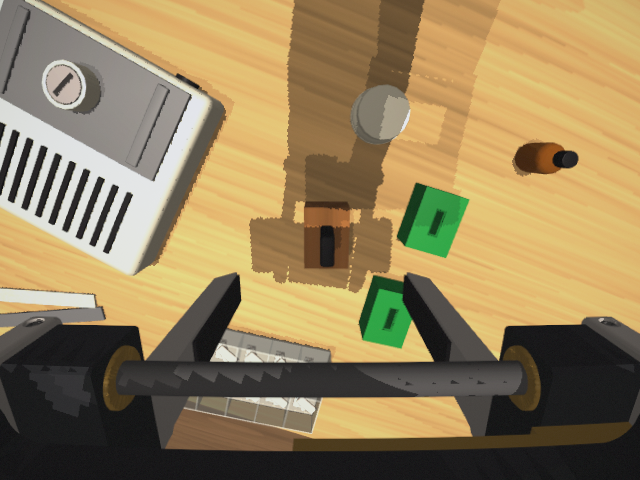

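```bash
python3 - <<'E'
from h import *
im=cv2.imread("pics/w1.png")
cv2.imwrite("pics/c2.png",np.hstack([cv2.resize(im[190:290,280:380],(400,400),interpolation=2),cv2.resize(im[40:140,20:120],(400,400),interpolation=2)]))
E
```

```text
(no output)
```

View pics/c2.png

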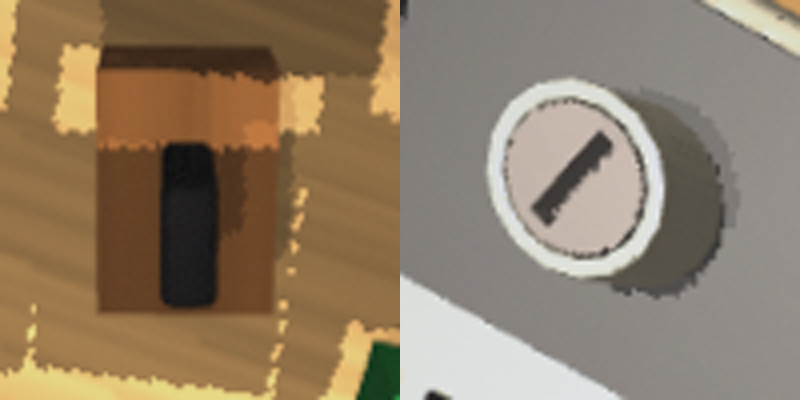

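```bash
cat >> h.py <<'E'
def collar(im,m,guess,r=40,floor=.075):
    hsv=cv2.cvtColor(im,cv2.COLOR_BGR2HSV); g=cv2.cvtColor(im,6)
    roi=np.zeros(g.shape,np.uint8); cv2.circle(roi,tuple(int(v) for v in guess),r,1,-1)
    w=((g>165)&(roi>0)).astype(np.uint8)
    w=cv2.morphologyEx(w,3,np.ones((3,3)))
    c=max(cv2.findContours(w,0,1)[0],key=cv2.contourArea)
    P=onz("wrist",c.reshape(-1,2),.082,m)[:,:2]
    e=cv2.fitEllipse((P*1e4).astype(np.float32)); C=np.array(e[0])/1e4
    print("rim",C,"dia mm",np.array(e[1])/10)
    px=proj("wrist",[[*C,.082]],m)[0]
    return C,px
def slot(im,m,C,z=.082):
    g=cv2.cvtColor(im,6)
    a=np.linspace(0,2*np.pi,60); poly=proj("wrist",np.c_[C[0]+.0145*np.cos(a),C[1]+.0145*np.sin(a),0*a+z],m)
    roi=np.zeros(g.shape,np.uint8); cv2.fillPoly(roi,[poly.astype(np.int32)],1)
    t=np.median(g[roi>0]); w=((g<0.6*t)&(roi>0)).astype(np.uint8)
    c=max(cv2.findContours(w,0,1)[0],key=cv2.contourArea)
    P=onz("wrist",c.reshape(-1,2),z,m)[:,:2]*1e4
    r=cv2.minAreaRect(P.astype(np.float32)); b=cv2.boxPoints(r)/1e4
    e=[b[1]-b[0],b[2]-b[1]]; l=max(e,key=np.linalg.norm)
    print("slot mid",np.array(r[0])/1e4,"size mm",np.array(r[1])/10,"yaw",(np.arctan2(l[1],l[0])+np.pi/2)%np.pi-np.pi/2)
E
python3 - <<'E'
from h import *
np.set_printoptions(precision=4,suppress=True)
m=np.load("w1.npy",allow_pickle=True).item(); im=cv2.imread("pics/w1.png")
f=lambda L:np.array(L,float)/4+[280,190]
P=onz("wrist",f([[97,68],[278,68],[273,313],[97,313]]),.045,m)[:,:2]; print(P,P.mean(0),np.linalg.norm(P-np.roll(P,1,0),axis=1),[np.arctan2(*(P[i]-P[j])[::-1]) for i,j in((0,3),(1,2))])
K=onz("wrist",f([[161,190],[217,190],[217,306],[161,306]]),.095,m)[:,:2]; print(K,K.mean(0),np.linalg.norm(K-np.roll(K,1,0),axis=1),[np.arctan2(*(K[i]-K[j])[::-1]) for i,j in((0,3),(1,2))])
C,px=collar(im,m,(64,84)); slot(im,m,C)
p,T,o=tool(); print("key in tool",T.T@(np.r_[K.mean(0),.095]-p),"stand in tool",T.T@(np.r_[P.mean(0),.095]-p))
E
```

```text
[[0.6099 0.1524]
 [0.5928 0.1984]
 [0.6588 0.2232]
 [0.6764 0.1761]] [0.6345 0.1875] [0.0706 0.0491 0.0706 0.0502] [np.float64(-2.7980817471732786), np.float64(-2.782448234243113)]
[[0.6234 0.1761]
 [0.6188 0.1887]
 [0.6462 0.1993]
 [0.6511 0.1864]] [0.6349 0.1876] [0.0295 0.0134 0.0295 0.0137] [np.float64(-2.7854158532562625), np.float64(-2.774155872464439)]
rim [ 0.5724 -0.096 ] dia mm [42.1827 42.3631]
slot mid [ 0.5723 -0.0964] size mm [ 5.0553 25.1872] yaw -0.5161754
key in tool [-0.0191  0.006   0.1088] stand in tool [-0.0187  0.0061  0.1088]
```

Both estimates agree: stand and key are centred at (0.6347, 0.1876) with yaw 0.357, and the sizes check out (70x50 and 30x13.5 mm). Collar is at (0.5724, -0.096) and the slot yaw is -0.516, or 0.33 clockwise of the extractor. Next I grasp.

Request:
play_rows:
  commands:
    - [-0.0095,0.003,0.01,0,0,0,0]
    - [-0.0095,0.003,0.01,0,0,0,0]
    - [0,0,0.013,0,0,0,0]
    - [0,0,0.013,0,0,0,0]
    - [0,0,0.013,0,0,0,0]
    - [0,0,0.013,0,0,0,0]
    - [0,0,0.013,0,0,0,0]
    - [0,0,0.013,0,0,0,0]
    - [0,0,0.013,0,0,0,0]
    - [0,0,0.013,0,0,0,0]
    - [0,0,0.013,0,0,0,0]
    - [0,0,0.0115,0,0,0,0]
    - [0,0,0,0,0,0,0]
    - [0,0,0,0,0,0,0]
  force: 30

```text
time_s: 5.32
ee_pos: [0.6346, 0.1877, 0.0549]
eef_rot: [3.141, -0.001, -2.781]
force: [-0.1, -0.9, -0.0]
grip_width: 0.0471
grip_force: 0.0
```

Request:
play_rows:
  commands:
    - [0,0,0,0,0,0,1]
    - [0,0,0,0,0,0,1]
    - [0,0,0,0,0,0,1]
    - [0,0,0,0,0,0,1]
    - [0,0,0,0,0,0,1]
    - [0,0,0,0,0,0,1]
    - [0,0,0,0,0,0,1]
  force: 30

```text
time_s: 5.9
ee_pos: [0.6348, 0.1877, 0.0557]
eef_rot: [-3.142, 0.0, -2.781]
force: [-0.3, -1.2, 1.6]
grip_width: 0.014
grip_force: 30.0
```

Request:
play_rows:
  commands:
    - [0,0,-0.005,0,0,0,1]
    - [0,0,-0.005,0,0,0,1]
    - [0,0,-0.01,0,0,0,1]
    - [0,0,-0.015,0,0,0,1]
    - [0,0,-0.02,0,0,0,1]
    - [0,0,-0.02,0,0,0,1]
    - [0,0,-0.02,0,0,0,1]
    - [0,0,-0.01,0,0,0,1]
    - [0,0,0,0,0,0,1]
    - [0,0,0,0,0,0,1]

```text
time_s: 6.73
ee_pos: [0.6347, 0.1877, 0.1604]
eef_rot: [3.142, 0.0, -2.781]
force: [0.5, -0.1, 0.1]
grip_width: 0.0137
grip_force: 30.0
```

```bash
python3 - <<'E'
from h import *
np.set_printoptions(precision=4,suppress=True)
plan([0.607,-0.116,0.16],2.625)
print(ctrl.get_obs()['force'],ctrl.get_obs()['moment'],ctrl.get_obs()['grip_width'])
E
```

```text
tcp [0.6347 0.1877 0.1604] [ 3.1416  0.0003 -2.781 ] shift [ 0.1331 -0.2744  0.0003] turn [ 0.0089  0.0172 50.2576] t 6.7333
[ 0.5165 -0.1145  0.1382] [ 0.1099 -0.0814  0.0327] 0.013686071192960357
```

Request:
play_rows:
  commands:
    - [0.0133,-0.0274,0,0,0,0,1]
    - [0.0133,-0.0274,0,0,0,0,1]
    - [0.0133,-0.0274,0,0,0,0,1]
    - [0.0133,-0.0274,0,0,0,0,1]
    - [0.0133,-0.0274,0,0,0,0,1]
    - [0.0133,-0.0274,0,0,0,0,1]
    - [0.0133,-0.0274,0,0,0,0,1]
    - [0.0133,-0.0274,0,0,0,0,1]
    - [0.0133,-0.0274,0,0,0,0,1]
    - [0.0133,-0.0274,0,0,0,0,1]
    - [0,0,0,0,0,5.02,1]
    - [0,0,0,0,0,5.02,1]
    - [0,0,0,0,0,5.02,1]
    - [0,0,0,0,0,5.02,1]
    - [0,0,0,0,0,5.02,1]
    - [0,0,0,0,0,5.02,1]
    - [0,0,0,0,0,5.02,1]
    - [0,0,0,0,0,5.02,1]
    - [0,0,0,0,0,5.02,1]
    - [0,0,0,0,0,5.02,1]

```text
time_s: 8.4
ee_pos: [0.6064, -0.1155, 0.1587]
eef_rot: [-3.141, -0.003, 2.622]
force: [0.1, 0.7, -0.8]
grip_width: 0.0133
grip_force: 30.0
```

Request:
play_rows:
  commands:
    - [0,0,0,0,0,0,1]
    - [0,0,0,0,0,0,1]
    - [0,0,0,0,0,0,1]

```text
time_s: 8.65
ee_pos: [0.6067, -0.1155, 0.1597]
eef_rot: [-3.141, -0.001, 2.629]
force: [-1.0, 0.2, -0.7]
grip_width: 0.0136
grip_force: 30.0
```

```bash
python3 - <<'E'
from h import *
np.set_printoptions(precision=4,suppress=True)
plan([0.5724,-0.096,0.16],2.625)
im=ctrl.camera("wrist"); m=ctrl.camera_model("wrist"); cv2.imwrite("pics/w2.png",im); np.save("w2.npy",m,allow_pickle=True)
px=proj("wrist",[[.5724,-.096,.082]],m)[0]; print(px)
C,px=collar(im,m,px,60); slot(im,m,C)
E
```

```text
tcp [ 0.6067 -0.1155  0.1597] [-3.1413 -0.0011  2.6289] shift [ 0.0395  0.0002 -0.0003] turn [-0.018  -0.0635  0.2238] t 8.65
[322.0736 196.0896]
rim [ 0.5874 -0.0982] dia mm [10.4198 37.1971]Traceback (most recent call last):
  File "<stdin>", line 6, in <module>
  File "h.py", line 40, in slot
    c=max(cv2.findContours(w,0,1)[0],key=cv2.contourArea)
ValueError: max() iterable argument is empty
```

View pics/w2.png

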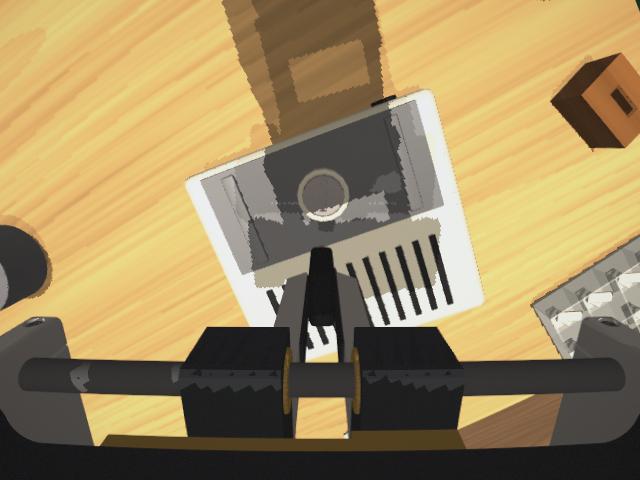

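The collar is in the arm's shadow, with its rim centred near (323,195), and the key handle hangs at (321,285). I adapt the threshold to the shadow.

```bash
python3 - <<'E'
from h import *
np.set_printoptions(precision=4,suppress=True)
m=np.load("w2.npy",allow_pickle=True).item(); im=cv2.imread("pics/w2.png")
g=cv2.cvtColor(im,6); print(g[195,292:356:2]); print(g[160:232:2,323])
c=im[155:235,283:363].astype(float); c=np.clip(c*1.6,0,255).astype(np.uint8)
cv2.imwrite("pics/c3.png",np.hstack([cv2.resize(c,(400,400),interpolation=2),cv2.resize(np.clip(im[240:340,270:370]*2.0,0,255).astype(np.uint8),(400,400),interpolation=2)]))
E
```

```text
[ 67  68  74 126 128  92  96  95  96  96  97  95  95  95  95  96  94  94
  96  96  97  95  96  96  96  94 109 127 118  66  67  67]
[ 67  68  67  69  92 130 127  99  90  95  94  95  96  94  95  95  95  95
  95  95  94  95  93  94  94  89 192 200 166 238 194  66  67  66  66  67]
```

View pics/c3.png

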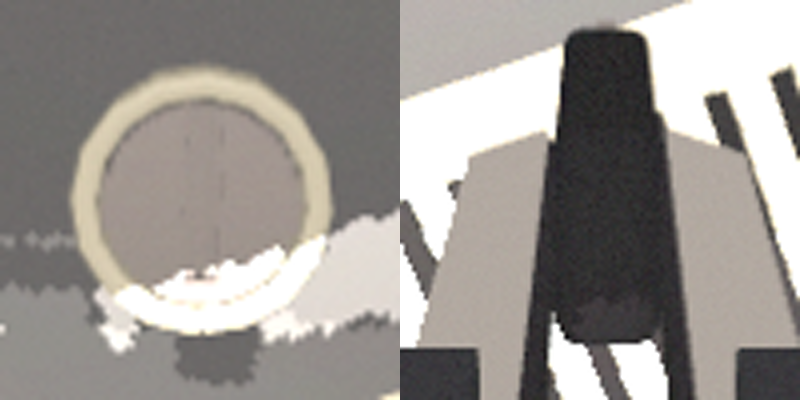

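```bash
python3 - <<'E'
from h import *
np.set_printoptions(precision=4,suppress=True)
m=np.load("w2.npy",allow_pickle=True).item()
a=np.linspace(0,2*np.pi,12,endpoint=False)
p,T,o=tool()
P=onz("wrist",[[297.4,195],[349.6,195],[323.5,168.6],[323.5,221.4],[320.4,183],[319.8,198],[327.1,181],[327.3,198]],.082,m)
print((P-p)@T); C=P[:2,:2].mean(0); D=P[2:4,:2].mean(0); print(C,D,np.linalg.norm(P[0]-P[1]),np.linalg.norm(P[2]-P[3]))
# handle bottom near edge (x=+16mm), z = tcp-0.010
H=onz("wrist",[[311.3,248.5],[332.5,248.5]],p[2]-.010,m); print("handle",(H-p)@T)
E
```

```text
[[ 0.0404 -0.0204  0.0779]
 [ 0.0404  0.0232  0.0779]
 [ 0.0621  0.0013  0.0779]
 [ 0.0179  0.0014  0.0779]
 [ 0.0504 -0.0012  0.0779]
 [ 0.0379 -0.0017  0.0779]
 [ 0.052   0.0043  0.0779]
 [ 0.0379  0.0046  0.0779]]
[ 0.5722 -0.0945] [ 0.5726 -0.0947] 0.043570800073673664 0.04415880501768915
handle [[ 0.0143 -0.0071  0.01  ]
 [ 0.0143  0.0069  0.01  ]]
```

Slot centre relative to the tool is (40 mm, 1.4 mm), already aligned in yaw, and the rim measures 43.6–44.2 mm, which matches. I move over it and descend in small steps.

Request:
play_rows:
  commands:
    - [0.0135,0.0005,0,0,0,0,1]
    - [0.0135,0.0005,0,0,0,0,1]
    - [0.0135,0.0004,0,0,0,0,1]
    - [0,0,0.01,0,0,0,1]
    - [0,0,0.01,0,0,0,1]
    - [0,0,0.01,0,0,0,1]
    - [0,0,0.01,0,0,0,1]
    - [0,0,0,0,0,0,1]
    - [0,0,0,0,0,0,1]
    - [0,0,0,0,0,0,1]

```text
time_s: 9.53
ee_pos: [0.5727, -0.0946, 0.1205]
eef_rot: [3.142, 0.0, 2.626]
force: [-0.3, -0.5, -0.3]
grip_width: 0.0137
grip_force: 30.0
```

Request:
play_rows:
  commands:
    - [0,0,0.001,0,0,0,1]
    - [0,0,0.001,0,0,0,1]
    - [0,0,0.001,0,0,0,1]
    - [0,0,0.001,0,0,0,1]
    - [0,0,0.001,0,0,0,1]
    - [0,0,0,0,0,0,1]
    - [0,0,0,0,0,0,1]

```text
time_s: 10.12
ee_pos: [0.5724, -0.0944, 0.1154]
eef_rot: [-3.142, -0.0, 2.626]
force: [-0.7, -0.8, 0.5]
grip_width: 0.0136
grip_force: 30.0
```

Request:
play_rows:
  commands:
    - [0,0,0.001,0,0,0,1]
    - [0,0,0.001,0,0,0,1]
    - [0,0,0,0,0,0,1]

```text
time_s: 10.37
ee_pos: [0.5724, -0.0944, 0.1132]
eef_rot: [-3.142, -0.0, 2.626]
force: [0.3, -0.3, -1.3]
grip_width: 0.0139
grip_force: 30.0
```

Request:
play_rows:
  commands:
    - [0,0,0.001,0,0,0,1]
    - [0,0,0.001,0,0,0,1]
    - [0,0,0.001,0,0,0,1]
    - [0,0,0,0,0,0,1]

```text
time_s: 10.7
ee_pos: [0.5724, -0.0944, 0.1102]
eef_rot: [-3.142, -0.0, 2.626]
force: [-0.5, -1.0, -0.9]
grip_width: 0.0136
grip_force: 30.0
```

Request:
play_rows:
  commands:
    - [0,0,0.001,0,0,0,1]
    - [0,0,0.001,0,0,0,1]
    - [0,0,0,0,0,0,1]

```text
time_s: 10.95
ee_pos: [0.5723, -0.0944, 0.1082]
eef_rot: [-3.142, -0.0, 2.626]
force: [0.3, 0.1, -0.2]
grip_width: 0.0138
grip_force: 30.0
```

Request:
play_rows:
  commands:
    - [0,0,0.0005,0,0,0,1]
    - [0,0,0.0005,0,0,0,1]
    - [0,0,0,0,0,0,1]

```text
time_s: 11.2
ee_pos: [0.5725, -0.0944, 0.1076]
eef_rot: [3.141, 0.0, 2.626]
force: [0.2, 0.1, 0.7]
grip_width: 0.0137
grip_force: 30.0
```

Request:
play_rows:
  commands:
    - [0,0,0.0005,0,0,0,1]
    - [0,0,0,0,0,0,1]

```text
time_s: 11.37
ee_pos: [0.5726, -0.0945, 0.1075]
eef_rot: [3.141, 0.001, 2.626]
force: [-1.1, 0.2, 5.9]
grip_width: 0.0138
grip_force: 30.0
```

Request:
play_rows:
  commands:
    - [0,0,0.0005,0,0,0,1]
    - [0,0,0,0,0,0,1]

```text
time_s: 11.53
ee_pos: [0.5727, -0.0945, 0.1071]
eef_rot: [3.141, 0.001, 2.626]
force: [-2.2, 0.5, 5.3]
grip_width: 0.0137
grip_force: 30.0
```

Floor contact is where predicted, at TCP 0.1075. I press to about 12 N against the firm stop, then turn clockwise.

Request:
play_rows:
  commands:
    - [0,0,0.0005,0,0,0,1]
    - [0,0,0,0,0,0,1]

```text
time_s: 11.7
ee_pos: [0.5728, -0.0945, 0.1069]
eef_rot: [3.141, 0.001, 2.626]
force: [-2.5, 1.3, 8.3]
grip_width: 0.0135
grip_force: 30.0
```

Request:
play_rows:
  commands:
    - [0,0,0.0003,0,0,0,1]
    - [0,0,0,0,0,0,1]

```text
time_s: 11.87
ee_pos: [0.5728, -0.0945, 0.1069]
eef_rot: [3.141, 0.001, 2.626]
force: [-2.6, 0.3, 10.1]
grip_width: 0.0138
grip_force: 30.0
```

Request:
play_rows:
  commands:
    - [0,0,0.0002,0,0,4,1]
    - [0,0,0.0002,0,0,4,1]
    - [0,0,0,0,0,4,1]
    - [0,0,0,0,0,4,1]
    - [0,0,0,0,0,0,1]

```text
time_s: 12.28
ee_pos: [0.5733, -0.0947, 0.1069]
eef_rot: [3.14, 0.003, 2.342]
force: [-1.3, -0.5, 12.3]
grip_width: 0.014
grip_force: 30.0
```

Request:
play_rows:
  commands:
    - [0,0,0,0,0,4,1]
    - [0,0,0,0,0,4,1]
    - [0,0,0,0,0,4,1]
    - [0,0,0,0,0,0,1]

```text
time_s: 12.62
ee_pos: [0.5733, -0.0948, 0.1069]
eef_rot: [3.14, 0.002, 2.133]
force: [-0.8, -0.5, 12.1]
grip_width: 0.014
grip_force: 30.0
```

```bash
python3 - <<'E'
from h import *
np.set_printoptions(precision=4,suppress=True)
plan([0.5724,-0.0945,0.107],2.1); print(ctrl.get_obs()['force'],ctrl.get_obs()['moment'])
E
```

```text
tcp [ 0.5733 -0.0948  0.1069] [3.1395 0.0024 2.1328] shift [ 0.0007 -0.0007 -0.0001] turn [0.1218 0.1338 1.8773] t 12.6167
[-0.7555 -0.4561 12.1032] [-0.103   0.1739  0.0287]
```

Request:
play_rows:
  commands:
    - [0,0,0,0,0,3,1]
    - [0,0,0,0,0,3,1]
    - [0,0,0,0,0,0,1]

```text
time_s: 12.87
ee_pos: [0.5733, -0.0948, 0.1068]
eef_rot: [3.139, 0.002, 2.029]
force: [-0.5, 0.3, 10.7]
grip_width: 0.0139
grip_force: 30.0
```

Request:
play_rows:
  commands:
    - [0,0,0,0,0,3,1]
    - [0,0,0,0,0,3,1]
    - [0,0,0,0,0,0,1]

```text
time_s: 13.12
ee_pos: [0.5733, -0.0948, 0.1068]
eef_rot: [3.139, 0.002, 1.924]
force: [-0.8, -0.9, 11.5]
grip_width: 0.0132
grip_force: 30.0
```

Request:
play_rows:
  commands:
    - [0,0,0,0,0,3,1]
    - [0,0,0,0,0,3,1]
    - [0,0,0,0,0,0,1]

```text
time_s: 13.37
ee_pos: [0.5734, -0.0948, 0.1068]
eef_rot: [3.139, 0.002, 1.82]
force: [-0.8, -1.2, 10.3]
grip_width: 0.0139
grip_force: 30.0
```

Request:
play_rows:
  commands:
    - [0,0,0.0002,0,0,3,1]
    - [0,0,0,0,0,3,1]
    - [0,0,0,0,0,0,1]

```text
time_s: 13.62
ee_pos: [0.5734, -0.0948, 0.1066]
eef_rot: [3.139, 0.001, 1.715]
force: [-0.2, -0.4, 11.0]
grip_width: 0.0139
grip_force: 30.0
```

Request:
play_rows:
  commands:
    - [0,0,0,0,0,3,1]
    - [0,0,0,0,0,3,1]
    - [0,0,0,0,0,0,1]

```text
time_s: 13.87
ee_pos: [0.5733, -0.0948, 0.1063]
eef_rot: [3.139, 0.001, 1.61]
force: [0.5, -1.2, 7.7]
grip_width: 0.0137
grip_force: 30.0
```

```bash
python3 - <<'E'
from h import *
np.set_printoptions(precision=4,suppress=True)
plan([0.5724,-0.0945,0.107],2.1); print(ctrl.get_obs()['force'],ctrl.get_obs()['moment'])
E
```

```text
tcp [ 0.5733 -0.0948  0.1063] [3.1389 0.0011 1.6102] shift [ 0.0004 -0.0009 -0.0007] turn [  0.1353   0.0983 -28.0615] t 13.8667
[ 0.5351 -1.2202  7.6953] [-0.3325 -0.1408 -0.0607]
```

It is starting to sink (z down 0.5 mm, force down to 7.7 N). I press straight down without turning.

Request:
play_rows:
  commands:
    - [0,0,0.0004,0,0,0,1]
    - [0,0,0.0004,0,0,0,1]
    - [0,0,0,0,0,0,1]

```text
time_s: 14.12
ee_pos: [0.5733, -0.0948, 0.1054]
eef_rot: [3.139, 0.001, 1.614]
force: [0.0, -1.3, 7.1]
grip_width: 0.0142
grip_force: 30.0
```

Request:
play_rows:
  commands:
    - [0,0,0.0004,0,0,0,1]
    - [0,0,0,0,0,0,1]

```text
time_s: 14.28
ee_pos: [0.5733, -0.0948, 0.105]
eef_rot: [3.139, 0.001, 1.614]
force: [-0.4, -1.8, 7.3]
grip_width: 0.0134
grip_force: 30.0
```

Request:
play_rows:
  commands:
    - [0,0,0.0005,0,0,0,1]
    - [0,0,0.0005,0,0,0,1]
    - [0,0,0.0005,0,0,0,1]
    - [0,0,0,0,0,0,1]

```text
time_s: 14.62
ee_pos: [0.5733, -0.0948, 0.1035]
eef_rot: [3.139, 0.001, 1.614]
force: [-0.2, -1.3, 8.5]
grip_width: 0.0135
grip_force: 30.0
```

Request:
play_rows:
  commands:
    - [0,0,0.0005,0,0,0,1]
    - [0,0,0.0005,0,0,0,1]
    - [0,0,0,0,0,0,1]

```text
time_s: 14.87
ee_pos: [0.5733, -0.0948, 0.1026]
eef_rot: [3.139, 0.001, 1.614]
force: [0.1, -1.9, 8.1]
grip_width: 0.0139
grip_force: 30.0
```

Request:
play_rows:
  commands:
    - [0,0,0.0005,0,0,0,1]
    - [0,0,0.0005,0,0,0,1]
    - [0,0,0,0,0,0,1]

```text
time_s: 15.12
ee_pos: [0.5733, -0.0948, 0.1016]
eef_rot: [3.139, 0.001, 1.614]
force: [0.5, -0.9, 8.9]
grip_width: 0.0137
grip_force: 30.0
```

Request:
play_rows:
  commands:
    - [0,0,0.0005,0,0,0,1]
    - [0,0,0,0,0,0,1]

```text
time_s: 15.28
ee_pos: [0.5734, -0.0948, 0.1014]
eef_rot: [3.139, 0.001, 1.614]
force: [-1.1, -0.8, 10.3]
grip_width: 0.0136
grip_force: 30.0
```

Request:
play_rows:
  commands:
    - [0,0,0.0004,0,0,0,1]
    - [0,0,0,0,0,0,1]

```text
time_s: 15.45
ee_pos: [0.5734, -0.0948, 0.1013]
eef_rot: [3.138, 0.001, 1.614]
force: [-2.1, -0.2, 13.2]
grip_width: 0.0136
grip_force: 30.0
```

The stud has bottomed: 6 mm of travel and the force is rising. I back the blade off a little to unload it, then lift out slowly.

Request:
play_rows:
  commands:
    - [0,0,-0.0005,0,0,-1,1]
    - [0,0,-0.0005,0,0,-1,1]
    - [0,0,-0.0005,0,0,-1,1]
    - [0,0,-0.0005,0,0,-1,1]
    - [0,0,-0.0005,0,0,-1,1]
    - [0,0,0,0,0,0,1]

```text
time_s: 15.95
ee_pos: [0.5722, -0.0944, 0.1017]
eef_rot: [-3.141, -0.0, 1.702]
force: [-0.4, 0.9, -0.1]
grip_width: 0.0141
grip_force: 30.0
```

```bash
python3 - <<'E'
from h import *
np.set_printoptions(precision=4,suppress=True)
plan([0.5724,-0.0945,0.107],2.1); print(ctrl.get_obs()['force'],ctrl.get_obs()['moment'])
E
```

```text
tcp [ 0.5722 -0.0944  0.1017] [-3.1408 -0.0003  1.7023] shift [-0.0002  0.0002 -0.0053] turn [ -0.041   -0.0275 -22.7858] t 15.95
[-0.3656  0.8793 -0.071 ] [-0.0541 -0.1052 -0.0261]
```

Request:
play_rows:
  commands:
    - [0,0,-0.001,0,0,0,1]
    - [0,0,-0.001,0,0,0,1]
    - [0,0,-0.001,0,0,0,1]
    - [0,0,-0.001,0,0,0,1]
    - [0,0,-0.002,0,0,0,1]
    - [0,0,-0.002,0,0,0,1]
    - [0,0,-0.005,0,0,0,1]
    - [0,0,-0.01,0,0,0,1]
    - [0,0,-0.015,0,0,0,1]
    - [0,0,-0.015,0,0,0,1]
    - [0,0,-0.005,0,0,0,1]
    - [0,0,0,0,0,0,1]
    - [0,0,0,0,0,0,1]

```text
time_s: 17.03
ee_pos: [0.5724, -0.0945, 0.1599]
eef_rot: [3.142, 0.0, 1.701]
force: [-0.1, 0.4, -0.3]
grip_width: 0.0137
grip_force: 30.0
```

```bash
python3 - <<'E'
from h import *
np.set_printoptions(precision=4,suppress=True)
plan([0.6347,.1877,0.16],-2.785)
E
```

```text
tcp [ 0.5724 -0.0945  0.1599] [3.1415 0.0001 1.7009] shift [ 0.2717  0.0984 -0.0002] turn [  -0.0005    0.008  -102.9767] t 17.0333
```

Request:
play_rows:
  commands:
    - [0.0272,0.0098,0,0,0,0,1]
    - [0.0272,0.0098,0,0,0,0,1]
    - [0.0272,0.0098,0,0,0,0,1]
    - [0.0272,0.0098,0,0,0,0,1]
    - [0.0272,0.0098,0,0,0,0,1]
    - [0.0272,0.0098,0,0,0,0,1]
    - [0.0272,0.0098,0,0,0,0,1]
    - [0.0272,0.0098,0,0,0,0,1]
    - [0.0272,0.0098,0,0,0,0,1]
    - [0.0272,0.0098,0,0,0,0,1]

```text
time_s: 17.87
ee_pos: [0.634, 0.1894, 0.1587]
eef_rot: [-3.14, 0.0, 1.701]
force: [0.7, 0.2, 1.2]
grip_width: 0.0139
grip_force: 30.0
```

Request:
play_rows:
  commands:
    - [0,0,0,0,0,-6.86,1]
    - [0,0,0,0,0,-6.86,1]
    - [0,0,0,0,0,-6.86,1]
    - [0,0,0,0,0,-6.86,1]
    - [0,0,0,0,0,-6.86,1]
    - [0,0,0,0,0,-6.86,1]
    - [0,0,0,0,0,-6.86,1]
    - [0,0,0,0,0,-6.86,1]
    - [0,0,0,0,0,-6.86,1]
    - [0,0,0,0,0,-6.86,1]
    - [0,0,0,0,0,-6.86,1]
    - [0,0,0,0,0,-6.86,1]
    - [0,0,0,0,0,-6.86,1]
    - [0,0,0,0,0,-6.86,1]
    - [0,0,0,0,0,-6.86,1]
    - [0,0,0,0,0,0,1]
    - [0,0,0,0,0,0,1]
    - [0,0,0,0,0,0,1]

```text
time_s: 19.37
ee_pos: [0.6341, 0.1879, 0.1594]
eef_rot: [3.141, -0.001, -2.79]
force: [0.1, 0.6, 0.3]
grip_width: 0.0139
grip_force: 30.0
```

```bash
python3 - <<'E'
from h import *
np.set_printoptions(precision=4,suppress=True)
plan([0.6347,.1877,0.06],-2.783)
im=ctrl.camera("wrist"); m=ctrl.camera_model("wrist"); cv2.imwrite("pics/w3.png",im); np.save("w3.npy",m,allow_pickle=True)
a=cv2.imread("pics/w2.png")
for I in (a,im):
    for r in (252,258,264,270,320):
        x=np.where((I[r,295:350].max(1)<40))[0]+295; print(r,x.min() if len(x) else None,x.max() if len(x) else None,end=' | ')
    print()
cr=lambda I:cv2.resize(np.clip(I[190:350,260:420]*1.6,0,255).astype(np.uint8),(400,400),interpolation=2)
S=im[40:140,20:120]
cv2.imwrite("pics/c4.png",np.hstack([cr(im),cv2.resize(S,(400,400),interpolation=2)]))
E
```

```text
tcp [0.6341 0.1879 0.1594] [ 3.1415 -0.0008 -2.7904] shift [-0.0005 -0.0004  0.0994] turn [ 0.0075 -0.0481 -0.4255] t 19.3667
252 311 331 | 258 311 331 | 264 310 349 | 270 310 349 | 320 302 340 | 
252 311 331 | 258 310 332 | 264 310 332 | 270 310 333 | 320 302 340 |
```

View pics/c4.png

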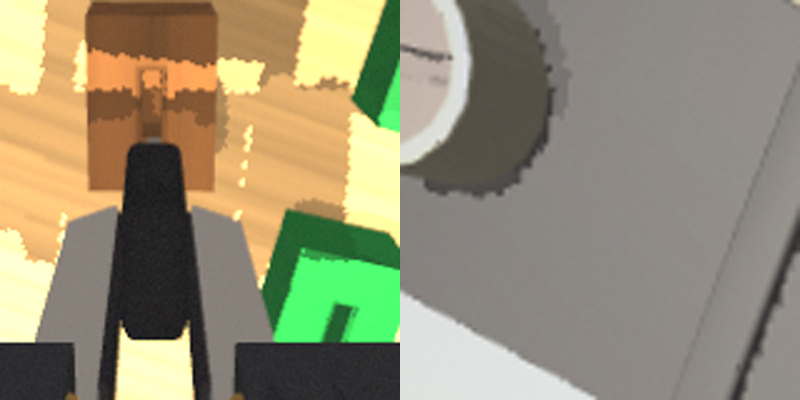

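The handle sits at the same pixels as before, so it has not slipped, and it lines up with the pocket (crop x≈153 for both). I lower it in.

Request:
play_rows:
  commands:
    - [-0.0005,-0.0004,0.01,0,0,-0.4,1]
    - [0,0,0.015,0,0,0,1]
    - [0,0,0.015,0,0,0,1]
    - [0,0,0.015,0,0,0,1]
    - [0,0,0.01,0,0,0,1]
    - [0,0,0.005,0,0,0,1]
    - [0,0,0.005,0,0,0,1]
    - [0,0,0.005,0,0,0,1]
    - [0,0,0,0,0,0,1]
    - [0,0,0,0,0,0,1]

```text
time_s: 20.25
ee_pos: [0.6351, 0.1878, 0.0802]
eef_rot: [-3.142, 0.0, -2.779]
force: [-0.0, -0.1, -0.3]
grip_width: 0.0137
grip_force: 30.0
```

Request:
play_rows:
  commands:
    - [0,0,0.004,0,0,0,1]
    - [0,0,0.004,0,0,0,1]
    - [0,0,0.004,0,0,0,1]
    - [0,0,0.004,0,0,0,1]
    - [0,0,0.003,0,0,0,1]
    - [0,0,0.002,0,0,0,1]
    - [0,0,0.001,0,0,0,1]
    - [0,0,0,0,0,0,1]
    - [0,0,0,0,0,0,1]

```text
time_s: 21.0
ee_pos: [0.635, 0.1878, 0.058]
eef_rot: [3.142, 0.0, -2.779]
force: [0.1, 0.8, 0.2]
grip_width: 0.0136
grip_force: 30.0
```

Request:
play_rows:
  commands:
    - [0,0,0.001,0,0,0,1]
    - [0,0,0.001,0,0,0,1]
    - [0,0,0.0005,0,0,0,1]
    - [0,0,0,0,0,0,1]

```text
time_s: 21.33
ee_pos: [0.635, 0.1878, 0.0557]
eef_rot: [-3.142, 0.0, -2.779]
force: [-1.3, 0.2, 1.1]
grip_width: 0.0138
grip_force: 30.0
```

Request:
play_rows:
  commands:
    - [0,0,0,0,0,0,0.7]
    - [0,0,0,0,0,0,0.5]
    - [0,0,0,0,0,0,0.2]
    - [0,0,0,0,0,0,0]
    - [0,0,0,0,0,0,0]
    - [0,0,-0.005,0,0,0,0]
    - [0,0,-0.015,0,0,0,0]
    - [0,0,-0.02,0,0,0,0]
    - [0,0,-0.03,0,0,0,0]
    - [0,0,-0.03,0,0,0,0]
    - [0,0,-0.03,0,0,0,0]
    - [0,0,-0.02,0,0,0,0]
    - [0,0,0,0,0,0,0]
    - [0,0,0,0,0,0,0]

```text
time_s: 22.5
ee_pos: [0.6352, 0.1878, 0.2066]
eef_rot: [-3.141, 0.002, -2.779]
force: [0.8, 0.9, -1.4]
grip_width: 0.0471
grip_force: 0.0
```

```bash
python3 - <<'E'
from h import *
np.set_printoptions(precision=4,suppress=True)
im=ctrl.camera("wrist"); m=ctrl.camera_model("wrist"); cv2.imwrite("pics/w4.png",im)
s=ctrl.camera("scene"); 
px=proj("wrist",[[.6347,.1877,.095],[.5724,-.0945,.082]],m); sx=proj("scene",[[.6347,.1877,.07],[.5724,-.0945,.082]]); print(px,sx)
def cr(I,c,r):
    x,y=[int(v) for v in c]; x=min(max(x,r),640-r); y=min(max(y,r),480-r); return cv2.resize(I[y-r:y+r,x-r:x+r],(260,260),interpolation=2)
cv2.imwrite("pics/c5.png",np.vstack([np.hstack([cr(im,px[0],60),cr(im,px[1],40)]),np.hstack([cr(s,sx[0],50),cr(s,sx[1],25)])]))
E
```

```text
[[321.0787 232.7524]
 [ 56.9148  61.9297]] [[350.8424 304.1284]
 [299.9874 230.3   ]]
```

View pics/c5.png

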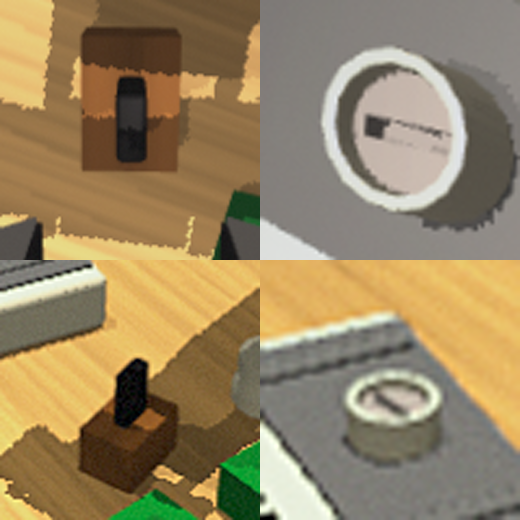

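The key stands upright and fully home in the brown stand. The stud is sunk well below its rim with its slot turned, and the gripper is clear. I hand in.

```bash
python3 -c "
from station import ctrl
print(ctrl.hand_in())"
```

```text
the job is handed in; nothing more can be done
None
```

The stud is turned and dropped about 6 mm into its catch, with force readings peaking near 13 N; the key is back upright and fully home in its stand, and the job is handed in (no verdict was returned).

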